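# Centre-punch the circled cross on a bracket blank

### The job

Take the spring-loaded centre punch from its flat cradle, lean it point down in the sloping rest and let go, so that you can take it again by its knurled cap. Holding it upright by the cap, set its point on the circled cross of the clamped bracket blank (not the plain cross) and press straight down until the hidden spring snaps, then lay it back in the sloping rest, point down, and let go. Do not fire the punch anywhere else, do not drop it on the worktop, and leave the tape roll, the ceramic block and the grey tube where they are.

Things in the scene. Friction and masses are not known exactly. Their poses are not given: they have to be found in the camera images.
- punch: loose steel centre punch, 0.15 kg; origin on its axis at the point-side face of the collar, x axis towards the point, roll means nothing. Along x in mm: dark knurled cap 22 across from -55 to -7, collar 34 across to 0, bright body 24 across to 82, nose to 92, thin rod to the point at 118. Starts level in the cradle, point away from the robot. Fingertips round the cap can bear on the collar
- punch_tip (a point): the very point of the punch (on the moving rod); 118 mm from the punch's origin along its x axis when the spring is at rest
- plunger (a joint): stroke of the punch's rod into its body, 0 at rest, 0.010 m at the rigid stop. A hidden spring toggle holds the rod out until about 12 N, then collapses: the force falls to about 6 N at the stop. It counts as snapped beyond 9 mm for a tenth of a second. It springs back when lifted
- cradle: fixed low aluminium cradle, base 110 x 50 x 8 mm, origin at the centre of its underside, z up. Two V saddles 8 mm long, 50 mm wide, carry the punch level along the cradle's x axis, 50 mm above the worktop, punch origin at x = -38 mm. They touch the punch at punch x = 1 to 9 and 70 to 78 mm; between, it is free all round
- rest: fixed sloping aluminium rest, base 120 x 46 x 10 mm, origin at the centre of its underside, z up. Two V saddles as on the cradle (arms reach 4 mm above the punch's axis) carry the punch on a line sloping 45 degrees down towards the rest's +x, cap on the robot side; same contact places (just under the collar, and 70 to 78 mm), free between. Lay the punch in square to the slope
- rest_seat (a point): where the punch's origin (collar face) lies when it sits in the rest: 110 mm above the worktop, at x = -40 mm in the rest's frame
- rest_tip (a point): where the punch's point lies when it sits in the rest: 26.6 mm above the worktop, at x = +43.4 mm in the rest's frame
- block: fixed dark steel block 100 x 76 x 24 mm with an 8 mm aluminium bracket blank clamped on top (total 32 mm high; two low clamps at the sides to 44 mm). Origin at the centre of its underside, z up. The blank's rounded end is towards +x. Two 22 mm crosses are scribed on it: one in a 16 mm circle on the rounded end, and a plain one 33 mm from it
- mark (a point): centre of the circled cross, on the blank's top, 32 mm above the worktop, at x = +25 mm in the block's frame
- tape: bystander: roll of insulating tape 66 mm across, 18 mm high, lying flat; origin at the centre of its underside
- ceramic: bystander: cream ceramic block 24 x 42 x 24 mm; origin at the centre of its underside
- tube: bystander: grey heater tube lying down, 39 mm across, 98 mm long; origin at the centre of its underside

How it is judged (in metres and radians):
On the way, in this order (a step that is already met when the one before it is completed fails the run):
1. the punch leans in the sloping rest, point down, and the robot has let go of it (distance between punch and rest_seat below 0.015 m and distance between punch_tip and rest_tip below 0.015 m and contact force between the arm and punch below 0.05 N and linear speed of punch below 0.02 m/s), for 0.2 s.
2. held upright by its cap with its point on the circled cross, the punch has been pressed until the spring snapped (value of joint plunger above 0.009 m and distance between punch_tip and mark below 0.005 m and angle between the x axis of punch and the z axis of block, either way round below 0.17 rad and x of the grasp point in the frame of punch below -0.005 m), for 0.1 s.
At the end, for the whole second after the job is handed in: after the mark is punched (point within 5 mm of the circled cross's centre, punch within 10 degrees of upright, rod pressed in more than 9 mm), the punch lies in the sloping rest again, point down, its collar face and its point each within 15 mm of their places there, released and at rest (all of step 1); the robot touches nothing.
It fails at once if the punch is pressed in (more than 6 mm) with its point away (more than 8 mm) from the circled cross (value of joint plunger above 0.006 m and distance between punch_tip and mark above 0.008 m).
It fails at once if the punch is dropped on the worktop (height (world z) of punch below 0.03 m).
It fails at once if the roll of insulating tape is pushed more than 25 mm (distance of tape from where it was at the start of the episode above 0.025 m).
It fails at once if the cream ceramic block is pushed more than 25 mm (distance of ceramic from where it was at the start of the episode above 0.025 m).
It fails at once if the grey tube is pushed more than 25 mm (distance of tube from where it was at the start of the episode above 0.025 m).
It also fails if it takes over 64 s, if anything falls off the work surface, if the arm or the gripper's body presses on something with over 40 N, if the wrist force passes 120 N, or if a joint passes its speed limit or range.

### The arm

A 7-joint arm with a two-finger parallel gripper is mounted at the origin on a cart in front of the work surface, level with it; the furniture and walls round the work are solid. World frame = base frame: x ahead of the robot, y to its left, z up, the work surface at z = 0. Lengths are in m, angles in degrees, forces in N, time in s.
With the tool pointing down it reaches from about 0.425 to 0.875 m from the base axis. Payload 4.7 kg.
Tool frame: the origin (TCP) lies midway between the tips of the shut fingers; the grasp point (between the pads) lies 19 mm behind it; z points along the fingers, y is the line along which they close (so a half turn about z gives the same grasp; the last joint's range is limited). The gripper opens to 85 mm and grips with 20 to 120 N. Pads are 22 mm wide; open, the fingers measure 114 mm over their backs; the gripper's body (76 mm by 85 mm) begins 54 mm behind the grasp point. The pads swing forward as they close: fully open they stand 13 mm farther back than shut.
Start: joints at [-71.9, 18.392, -4.016, 83.108, 1.295, 78.541, -3.26], TCP at [0.193, 0.621, 0.209] pointing down, gripper open.
Joint ranges: [-163.93, 163.93], [-17.29, 119.83], [-79.2, 71.16], [3.27, 140.29], [-89.18, 269.18], [5.43, 117.66], [-154.24, 154.24]. Speed limits (degrees/s): [147.25, 147.25, 180, 180, 180, 180, 180].

### API

Orientations are given as a 3x3 rotation matrix whose columns are the frame's x, y, z axes.
In Python, from cell import bot gives the robot as it stands.
- The arm moves only by the tool carry_out, never from a script. Its argument "increments" is a list of rows, each a list of 7 numbers: the turn, a rotation vector about the world's x, y, z in degrees, then the shift along the world's x, y, z in mm, then the closure in counts, from 0 (fully open) to 255 (shut). In form: [[wx, wy, wz, dx, dy, dz, hand], ...]. A call has exactly 10 rows; each row shifts and turns the commanded pose from where the row before left it; what a row does not reach is not made up. A row lasts 1/12 s, in which the tool goes at most 41.7 mm and 7.16 degrees, less where a joint would pass 70% of its speed; a pose out of reach is approached as far as the arm can. A call with a gripper value outside its range is refused whole. The fingers move at their own pace and stop on an object; "squeeze" is the grip in N (left out, the last holds). Time passes only in rows, so rows that do not move let the fingers close, or fill a call up. It gives the time, the measured TCP pose, the force, the opening and the grip force at its end, in the units of the state.
- bot.observe(): the state, without advancing time (a new reading comes with each control period).
- bot.grab_frame(name): name is "scene" or "top" or "wrist"; returns the picture (420x560x3 uint8, red, green, blue); there is no depth.
- bot.camera_model(name): a dict with "fx", "fy", "cx", "cy" (pixels), "world_from_camera" (4x4, takes a point from camera to world coordinates). Camera axes: x right, y up, looking along -z (the intrinsics and any distortion apply to the point x, -y, -z); pixel columns grow to the right and rows downward; lengths in m; the calibration is good to about 2 mm. The wrist camera is an equidistant fisheye: a pixel r from the principal point sees the ray r / f radians off the axis. A picture is of the moment at which its call begins: read the wrist's pose just before it. camera_model takes no time and is no camera call; for the wrist camera it gives the pose at the moment of the call.
- bot.job_done(): hands the job in; it is judged then, once.
The state is a dict: "time": time; "joints": joint angles; "qd": joint speeds; "effort": joint torques, N m; "tcp_pos": TCP position; "ee_rot": TCP orientation; "ft_force": force on the tool from outside, world axes, zero at the start; "moment": the same for the moment, N m; "width": finger opening in m; "finger_force": force on a finger pad.
Only numpy, scipy, OpenCV 4.12 (cv2) and the standard library are available. Lean on these libraries where they do the work, as an engineer would, in place of code of your own. Each camera call takes 0.05 s, during which the arm holds its last target. There are 200 camera calls.

## Working session

There is one attempt and no reset: what is moved stays moved. The work goes in short steps, Python scripts to look and compute and a tool call to move; the robot and the scene stay as the last step left them, time stands still between calls to the robot, and variables do not carry over. Pictures are saved under pics/ and viewed, at most 10 in all, crops included, and the job is handed in when it is done.

Besides the shell and the picture viewer there is one more tool, called after "Emit:" as name(argument=value, ...), one argument or row to a line, values as JSON. carry_out: Moves the arm, as the interface text tells. Its arguments: {"type":"object","properties":{"increments":{"type":"array"},"squeeze":{"type":"number"}},"required":["increments"]}

```bash
mkdir -p pics
python3 - <<'E'
from cell import bot
import cv2,numpy as np
s=bot.observe();print(s)
for n in("scene","top"):
    m=bot.camera_model(n);print(n,m)
    f=bot.grab_frame(n);cv2.imwrite(f"pics/{n}0.png",cv2.resize(f[:,:,::-1],(800,600),interpolation=cv2.INTER_CUBIC))
    np.save(f"{n}0.npy",f)
E
```

```text
{'time': 0.0, 'joints': array([-71.90161796,  18.43902669,  -4.01806688,  83.17379039,
         1.29497474,  78.54067327,  -3.26200133]), 'qd': array([ 0.01489065, -0.05726845, -0.16188032, -0.01776035,  0.04483088,
        0.03035059,  0.1059197 ]), 'effort': array([-1.57585755e-04, -4.93588328e+01, -3.82286198e-01, -3.14329863e+01,
        1.30171175e-02,  1.14026599e-02, -3.15747812e-06]), 'tcp_pos': array([0.1930441 , 0.62007347, 0.207534  ]), 'ee_rot': array([[-9.54821746e-01,  2.97178739e-01, -4.80143992e-04],
       [ 2.97179115e-01,  9.54819998e-01, -1.82906485e-03],
       [-8.51080989e-05, -1.88911966e-03, -9.99998212e-01]]), 'ft_force': array([-0.65212471, -0.2313218 , -0.26110749]), 'moment': array([-0.00389455, -0.01009959,  0.00167781]), 'finger_force': 0.0, 'width': 0.08552207369637235}
scene {'fx': 473.67844971346716, 'fy': 473.67844971346716, 'cx': 275.0268291509498, 'cy': 209.4464710756851, 'world_from_camera': array([[ 6.25198553e-01,  5.37161264e-01, -5.66201859e-01,
         1.17878836e-01],
       [-7.80465739e-01,  4.30295812e-01, -4.53562284e-01,
        -1.44860719e-01],
       [-1.80076295e-06,  7.25467636e-01,  6.88256282e-01,
         6.69549136e-01],
       [ 0.00000000e+00,  0.00000000e+00,  0.00000000e+00,
         1.00000000e+00]])}
top {'fx': 525.9777070224836, 'fy': 525.9777070224836, 'cx': 281.62937135508884, 'cy': 205.08957100134467, 'world_from_camera': array([[ 0.01598622,  0.98662178, -0.16224025,  0.44826629],
       [-0.99977105,  0.01346462, -0.01663006,  0.2080902 ],
       [-0.01422308,  0.16246896,  0.98661114,  1.14779701],
       [ 0.        ,  0.        ,  0.        ,  1.        ]])}
```

View pics/top0.png

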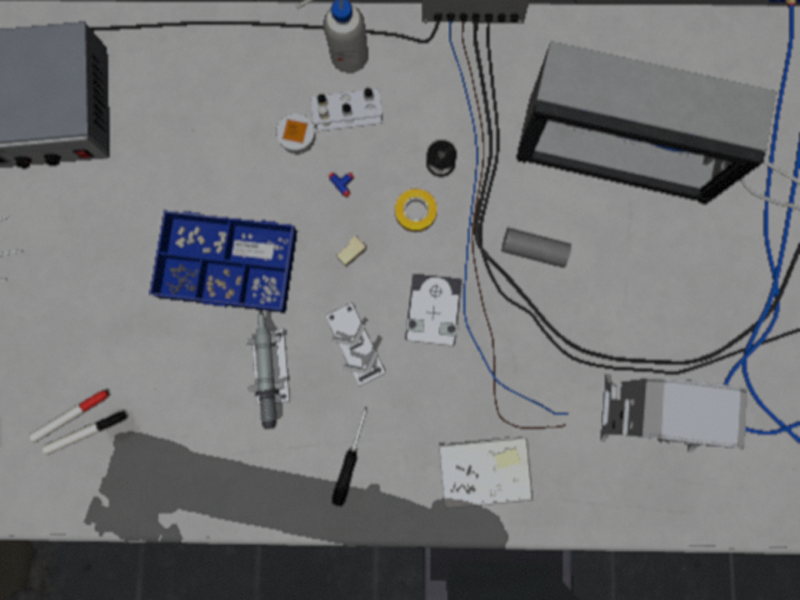

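View pics/scene0.png

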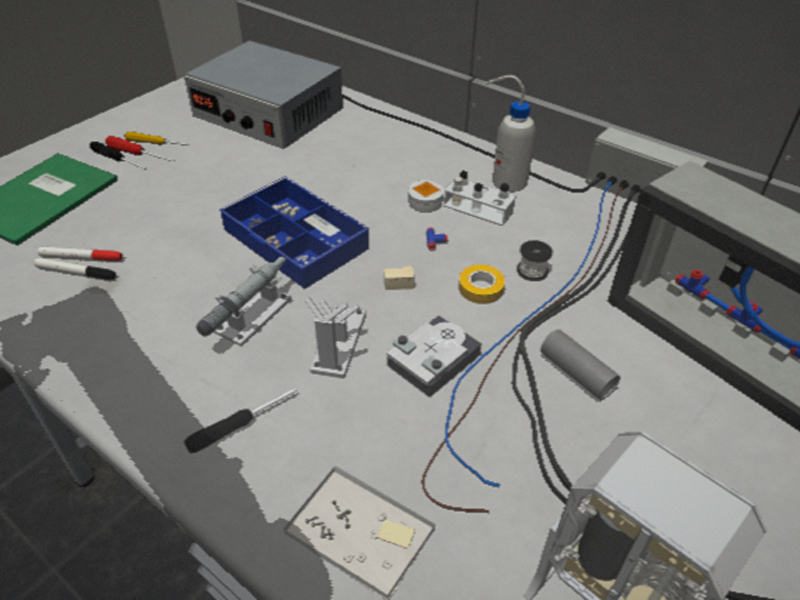

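Top view: the punch lies in the cradle at about (265,370), cap towards the robot. The rest is at about (355,345), with its +x end up and left. The block is at about (433,310), circled cross at (436,291) and plain cross at (433,313). The ceramic is at (350,250), the tape at (416,209), the tube at (536,247). Next I'll enlarge for precise pixels.

Run:
```python
import cv2,numpy as np
def crop(n,u0,v0,w,h,k,o):
    f=np.load(f"{n}0.npy")[v0:v0+h,u0:u0+w,::-1]
    g=cv2.resize(f,None,fx=k,fy=k,interpolation=cv2.INTER_CUBIC)
    for u in range((u0+9)//10*10,u0+w,10):
        x=int((u-u0+.5)*k);cv2.line(g,(x,0),(x,6),(0,0,255),1);cv2.putText(g,str(u),(x-10,16),0,.35,(0,0,255),1)
    for v in range((v0+9)//10*10,v0+h,10):
        y=int((v-v0+.5)*k);cv2.line(g,(0,y),(6,y),(0,0,255),1);cv2.putText(g,str(v),(8,y+4),0,.35,(0,0,255),1)
    cv2.imwrite(o,g)
crop("top",172,185,155,118,5,"pics/t1.png")
crop("scene",135,168,204,110,3.9,"pics/s1.png")
```

```text
(no output)
```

View pics/t1.png

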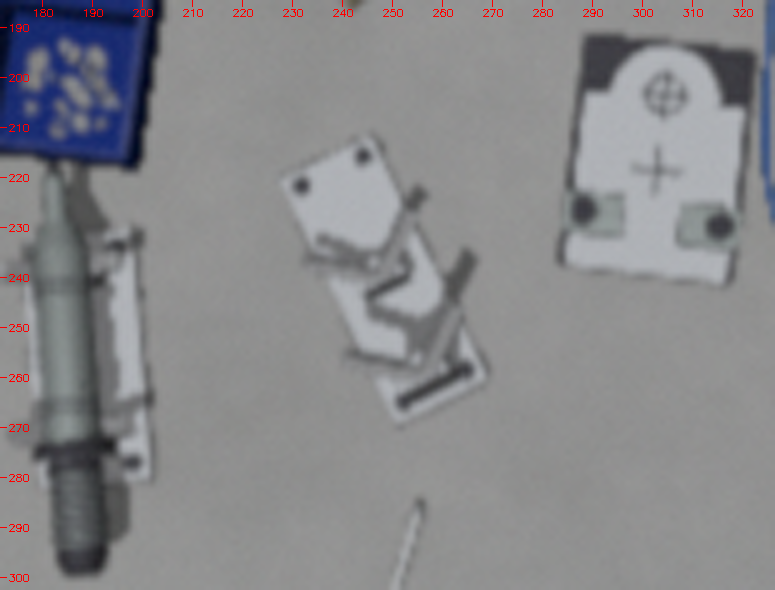

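View pics/s1.png

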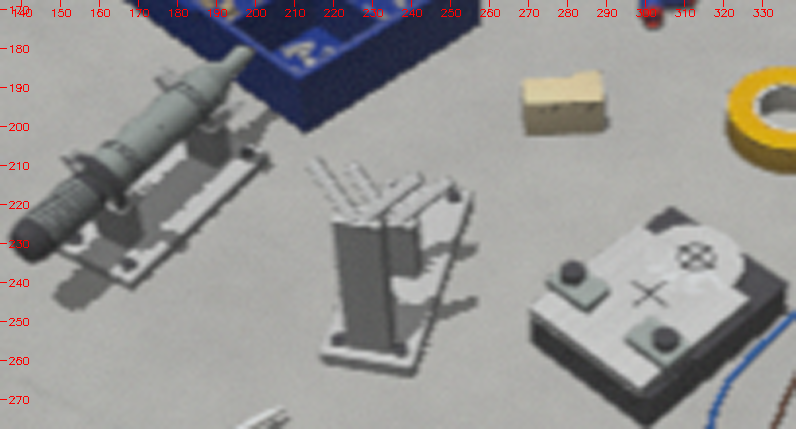

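The crops show these pixels (original image coordinates):
- **Top:** mark (304.5,203), plain cross (302.7,218.5), collar (186.5,274.5), cap end (187.5,298), nose (183,229.5). The rest's base corners are (227.5,221), (246,211.5), (269,259.5) and (251.5,269.5).
- **Scene:** mark (313.2,233.7), plain cross (301.4,242.6), rest corners (216.6,257.8), (240.4,262.4) and (255.8,217.5).

```bash
cat > h.py <<'E'
import numpy as np
from cell import bot
def ray(n,u,v,z):
    m=bot.camera_model(n);T=m["world_from_camera"]
    d=T[:3,:3]@np.array([(u-m["cx"])/m["fx"],-(v-m["cy"])/m["fy"],-1.])
    return T[:3,3]+d*(z-T[2,3])/d[2]
def pix(n,p):
    m=bot.camera_model(n);T=m["world_from_camera"];c=T[:3,:3].T@(np.asarray(p)-T[:3,3])
    return np.array([m["cx"]+m["fx"]*c[0]/-c[2],m["cy"]+m["fy"]*c[1]/c[2]])
E
python3 - <<'E'
from h import *
np.set_printoptions(precision=4,suppress=True)
L=[("mark","top",304.5,203.1,.032),("mark","scene",313.2,233.7,.032),("plain","top",302.7,218.5,.032),("plain","scene",301.4,242.6,.032),
("r1","top",227.5,220.9,.01),("r2","top",245.9,211.5,.01),("r3","top",269.1,259.5,.01),("r4","top",251.5,269.5,.01),
("r4","scene",216.6,257.8,.01),("r3","scene",240.4,262.4,.01),("r2","scene",255.8,217.5,.01),
("capend","top",187.5,297,.05),("collar","top",186.5,274.5,.05),("body","top",185.1,254.5,.05),("nose","top",183.1,229.5,.05),("capend","scene",141.7,229,.05),("collar","scene",158.9,213.1,.05),("nose","scene",197.3,181.6,.05)]
for l in L: print(l[0],l[1],ray(*l[1:])[:2])
r=[ray(*l[1:])[:2] for l in L[4:8]]
ax=(r[0]+r[1]-r[2]-r[3]);print("sides",[np.linalg.norm(r[i]-r[i-1]) for i in range(4)],"yaw",np.degrees(np.arctan2(ax[1],ax[0])),"c",np.mean(r,0))
E
```

```text
mark top [0.6368 0.1778]
mark scene [0.6356 0.1791]
plain top [0.6033 0.1813]
plain scene [0.6039 0.1829]
r1 top [0.5987 0.345 ]
r2 top [0.6201 0.3053]
r3 top [0.5161 0.2524]
r4 top [0.4941 0.2898]
r4 scene [0.4936 0.2928]
r3 scene [0.5126 0.2516]
r2 scene [0.6184 0.3051]
capend top [0.4341 0.4176]
collar top [0.4801 0.4217]
body top [0.5215 0.4265]
nose top [0.5739 0.4332]
capend scene [0.4354 0.4206]
collar scene [0.4829 0.428 ]
nose scene [0.5931 0.4376]
sides [np.float64(0.11829839151788478), np.float64(0.045048502453585396), np.float64(0.11666615676978252), np.float64(0.04342995428005328)] yaw 27.38212319357936 c [0.5573 0.2981]
```

```bash
cat >> h.py <<'E'
from scipy.spatial.transform import Rotation as Ro
def tool(yaw,a):  # tool y horizontal, left of heading yaw; z tilted a deg forward of straight down
    c,s=np.cos(np.radians(yaw)),np.sin(np.radians(yaw));h=np.array([c,s,0]);y=np.array([-s,c,0])
    a=np.radians(a);z=np.sin(a)*h+np.array([0,0,-np.cos(a)])
    return np.c_[np.cross(y,z),y,z]
def plan(R,p,n=10):
    s=bot.observe();w=Ro.from_matrix(R@s["ee_rot"].T).as_rotvec(degrees=True);d=(np.asarray(p)-s["tcp_pos"])*1e3
    print("t",round(s["time"],2),"total",w.round(2),d.round(1),"row",(w/n).round(2),(d/n).round(2),"j",s["joints"].round(0),"w",round(s["width"],4),"f",s["ft_force"].round(1))
E
python3 - <<'E'
from h import *
plan(tool(6.3,25),[.481,.422,.150])
E
```

```text
t 0.1 total [ -2.32 -25.07  23.24] [ 287.9 -198.1  -57.7] row [-0.23 -2.51  2.32] [ 28.79 -19.81  -5.77] j [-72.  18.  -4.  83.   1.  79.  -3.] w 0.0856 f [ 0.4 -0.1 -0.2]
```

Emit:
carry_out(
  increments=[
    [-0.23,-2.51,2.32,28.8,-19.8,-5.8,0],
    [-0.23,-2.51,2.32,28.8,-19.8,-5.8,0],
    [-0.23,-2.51,2.32,28.8,-19.8,-5.8,0],
    [-0.23,-2.51,2.32,28.8,-19.8,-5.8,0],
    [-0.23,-2.51,2.32,28.8,-19.8,-5.8,0],
    [-0.23,-2.51,2.32,28.8,-19.8,-5.8,0],
    [-0.23,-2.51,2.32,28.8,-19.8,-5.8,0],
    [-0.23,-2.51,2.32,28.8,-19.8,-5.8,0],
    [-0.23,-2.51,2.32,28.8,-19.8,-5.8,0],
    [-0.23,-2.51,2.32,28.8,-19.8,-5.8,0],
  ],
  squeeze=40,
)

```text
time: 0.93
tcp_pos: [0.4821, 0.4215, 0.1501]
ee_rot: [[-0.9, -0.112, 0.422], [-0.101, 0.994, 0.049], [-0.425, 0.001, -0.905]]
ft_force: [-0.0, 0.0, -0.1]
width: 0.0854
finger_force: 0.0
```

```bash
cat >> h.py <<'E'
import cv2
def wpix(m,p):
    T=m["world_from_camera"];c=T[:3,:3].T@(np.asarray(p)-T[:3,3]);q=np.array([c[0],-c[1],-c[2]])
    rho=np.hypot(q[0],q[1]);t=np.arctan2(rho,q[2]);return np.array([m["cx"]+m["fx"]*t*q[0]/rho,m["cy"]+m["fy"]*t*q[1]/rho])
def wray(m,u,v,z):
    T=m["world_from_camera"];a=np.array([(u-m["cx"])/m["fx"],(v-m["cy"])/m["fy"]]);t=np.hypot(*a);q=np.r_[np.sin(t)*a/t,np.cos(t)]
    d=T[:3,:3]@(q*[1,-1,-1]);return T[:3,3]+d*(z-T[2,3])/d[2]
def wshot(o,pts=(),name="wrist"):
    m=bot.camera_model(name);f=bot.grab_frame(name)[:,:,::-1];k=800/560
    g=cv2.resize(f,(800,600),interpolation=cv2.INTER_CUBIC)
    for p in pts:
        u=(wpix(m,p) if name=="wrist" else pix(name,p))
        cv2.drawMarker(g,tuple(int(x) for x in (u+.5)*k),(0,0,255),0,9,1)
    cv2.imwrite(o,g);np.save("wm.npy",m,allow_pickle=True);return m
E
python3 - <<'E'
from h import *
plan(tool(6.3,25),[.481,.422,.150])
h=np.array([np.cos(.11),np.sin(.11),0]);o=np.array([.484,.4225,.05])
n=np.array([-h[1],h[0],0])
c=np.array([.5567,.2985,0]);y=np.radians(27.2);H=np.array([np.cos(y),np.sin(y),0]);N=np.array([-H[1],H[0],0])
pts=[o+x*h for x in(-.055,0,.04,.082,.118)]+[o+s*.017*n for s in(-1,1)]+[c+a*.06*H+b*.023*N+[0,0,.01] for a in(-1,1) for b in(-1,1)]+[[.6362,.1785,.032]]
print(wshot("pics/w1.png",pts))
E
```

```text
t 0.93 total [-0.08  0.12 -0.16] [-1.1  0.5 -0.1] row [-0.01  0.01 -0.02] [-0.11  0.05 -0.01] j [-59.   6.   5. 109.  24.  50.  29.] w 0.0854 f [-0.   0.  -0.1]
{'fx': 325.19226210127806, 'fy': 325.19226210127806, 'cx': 279.44075073774206, 'cy': 213.1144004418997, 'world_from_camera': array([[-0.11230022, -0.74471686, -0.65786431,  0.34877953],
       [ 0.99367319, -0.0831652 , -0.07547938,  0.40513056],
       [ 0.00149935, -0.66217848,  0.74934465,  0.26934272],
       [ 0.        ,  0.        ,  0.        ,  1.        ]])}
```

View pics/w1.png

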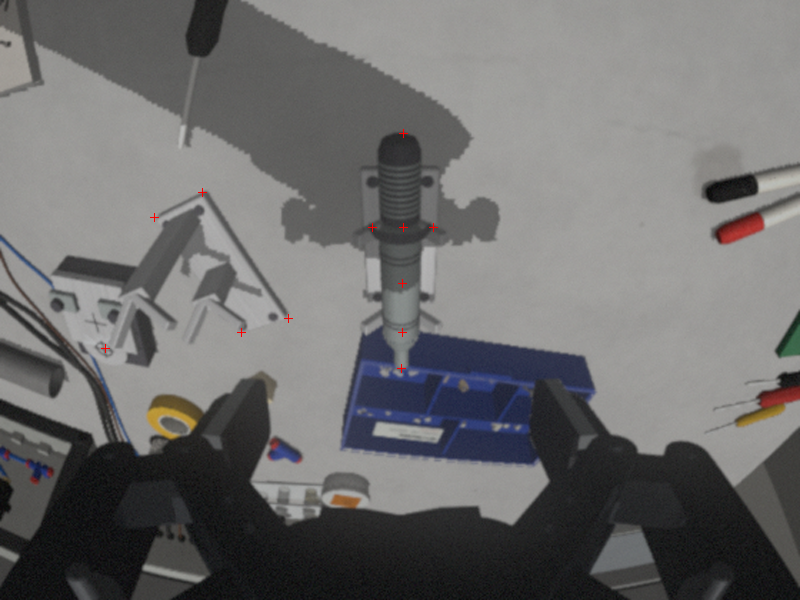

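The overlaid model points fall within about 2 px on the punch, the rest corners and the circled cross (105,348). The punch axis sits about 1 mm to -y of my estimate. Approaching the body between the saddles.

Emit:
carry_out(
  increments=[
    [0,0,0,6,0.6,-14,0],
    [0,0,0,6,0.6,-14,0],
    [0,0,0,6,0.6,-14,0],
    [0,0,0,6,0.6,-14,0],
    [0,0,0,6,0.6,-14,0],
    [0,0,0,6,0.6,-14,0],
    [0,0,0,5,0.5,-12,0],
    [0,0,0,4.5,0.5,-10.5,0],
    [0,0,0,2.5,0.3,-6,0],
    [0,0,0,1.7,0,-4.5,0],
  ],
)

```text
time: 1.82
tcp_pos: [0.531, 0.4273, 0.0326]
ee_rot: [[-0.901, -0.11, 0.42], [-0.099, 0.994, 0.047], [-0.422, 0.001, -0.906]]
ft_force: [0.4, -1.0, -0.4]
width: 0.0853
finger_force: 0.0
```

Emit:
carry_out(
  increments=[
    [0,0,0,0,0,0,255],
    [0,0,0,0,0,0,255],
    [0,0,0,0,0,0,255],
    [0,0,0,0,0,0,255],
    [0,0,0,0,0,0,255],
    [0,0,0,0,0,0,255],
    [0,0,0,0,0,0,255],
    [0,0,0,0,0,0,255],
    [0,0,0,0,0,0,255],
    [0,0,0,0,0,0,255],
  ],
  squeeze=40,
)

```text
time: 2.65
tcp_pos: [0.531, 0.4277, 0.0347]
ee_rot: [[-0.9, -0.11, 0.421], [-0.099, 0.994, 0.049], [-0.424, 0.002, -0.906]]
ft_force: [-3.1, -2.8, 4.7]
width: 0.0194
finger_force: 38.8
```

Run:
```python
from h import *
s=bot.observe();print(s["moment"],s["width"])
G=s["tcp_pos"]-.019*s["ee_rot"][:,2];print(G)
wshot("pics/w2.png",[s["tcp_pos"],G])
```

```text
[-0.43239621  0.54792814 -0.09477841] 0.01939852852104832
[0.52298725 0.42679543 0.0519307 ]
```

View pics/w2.png

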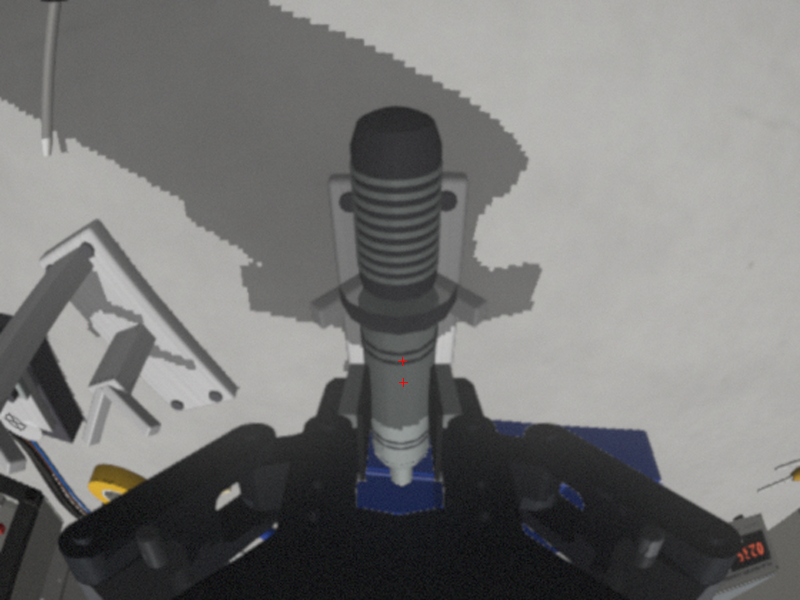

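The grip is on the body between the saddles, and the punch is centred between the pads. Lifting.

Emit:
carry_out(
  increments=[
    [0,0,0,0,0,3,255],
    [0,0,0,0,0,6,255],
    [0,0,0,0,0,10,255],
    [0,0,0,0,0,12,255],
    [0,0,0,0,0,15,255],
    [0,0,0,0,0,15,255],
    [0,0,0,0,0,15,255],
    [0,0,0,0,0,14,255],
    [0,0,0,0,0,12,255],
    [0,0,0,0,0,8,255],
  ],
)

```text
time: 3.53
tcp_pos: [0.5315, 0.4282, 0.1465]
ee_rot: [[-0.9, -0.11, 0.422], [-0.098, 0.994, 0.051], [-0.425, 0.004, -0.905]]
ft_force: [1.4, -0.1, -1.5]
width: 0.0194
finger_force: 38.6
```

```bash
cat >> h.py <<'E'
def axisdir(yaw,pitch=0):
    y,p=np.radians([yaw,pitch]);return np.array([np.cos(p)*np.cos(y),np.cos(p)*np.sin(y),-np.sin(p)])
SEAT=np.array([.5211,.2802,.110]);RY=27.2
E
python3 - <<'E'
from h import *
R0=tool(6.3,25);r=R0.T@(np.array([.531,.4275,.0347])-[.485,.4215,.05]);print("r",r)
Rt=tool(RY,-20);t=SEAT-.003*axisdir(RY,45)+Rt@r
nrm=axisdir(RY,-45)
print("target",t,"pre",t+.07*nrm)
plan(Rt,t+.07*nrm)
E
```

```text
r [-0.03556905  0.00091599  0.0334678 ]
target [0.53834155 0.29009083 0.06850654] pre [0.58236541 0.31271602 0.11800402]
t 3.53 total [-13.31  43.4   19.89] [  50.8 -115.5  -28.5] row [-1.33  4.34  1.99] [  5.08 -11.55  -2.85] j [-56.  10.   6. 105.  22.  48.  34.] w 0.0194 f [ 1.4 -0.1 -1.5]
```

Emit:
carry_out(
  increments=[
    [-1.33,4.34,1.99,5,-11.6,0,255],
    [-1.33,4.34,1.99,5,-11.6,0,255],
    [-1.33,4.34,1.99,5,-11.6,-2,255],
    [-1.33,4.34,1.99,5,-11.6,-3,255],
    [-1.33,4.34,1.99,5,-11.6,-3,255],
    [-1.33,4.34,1.99,5,-11.6,-4,255],
    [-1.33,4.34,1.99,5,-11.6,-4,255],
    [-1.33,4.34,1.99,5,-11.6,-4,255],
    [-1.33,4.34,1.99,5,-11.6,-4,255],
    [-1.33,4.34,1.99,5.5,-11,-4.5,255],
  ],
)

```text
time: 4.37
tcp_pos: [0.5825, 0.3113, 0.1158]
ee_rot: [[-0.833, -0.46, -0.307], [-0.431, 0.888, -0.159], [0.346, -0.0, -0.938]]
ft_force: [1.2, 1.1, -2.0]
width: 0.0195
finger_force: 38.6
```

Run:
```python
from h import *
nrm=axisdir(RY,-45);t=np.array([.5383,.2901,.0685])
plan(tool(RY,-20),t+.07*nrm);plan(tool(RY,-20),t)
s=bot.observe();o=s["tcp_pos"]-s["ee_rot"]@[-.0356,.0009,.0335]
q=Ro.from_rotvec(-np.radians(65)*s["ee_rot"][:,1]).apply(s["ee_rot"][:,2]);a=s["ee_rot"]@tool(6.3,25).T@axisdir(6.3);print(o,a)
b=[o+x*a for x in(-.055,0,.082,.118)]
c=np.array([.5567,.2985,0]);H=axisdir(RY);N=np.array([-H[1],H[0],0])
b+=[SEAT,SEAT+.118*axisdir(RY,45)]+[c+i*.06*H+j*.023*N+[0,0,.01] for i in(-1,1) for j in(-1,1)]
ims=[]
for n,u,v,w,h in(("top",200,170,100,110),("scene",165,140,140,140)):
    f=bot.grab_frame(n)[v:v+h,u:u+w,::-1];k=390/w;g=cv2.resize(f,None,fx=k,fy=k,interpolation=cv2.INTER_CUBIC)
    for i,p in enumerate(b): cv2.drawMarker(g,tuple(int(x) for x in (pix(n,p)-[u,v]+.5)*k),(0,0,255) if i<4 else (0,200,0),0,8,1)
    ims.append(cv2.copyMakeBorder(g,0,600-len(g) if len(g)<600 else 0,0,10,0)[:600])
cv2.imwrite("pics/c1.png",np.hstack(ims))
```

```text
t 4.37 total [ 0.12 -0.19 -0.18] [-0.1  1.4  2.2] row [ 0.01 -0.02 -0.02] [-0.01  0.14  0.22] j [-33.  39.   5.  66.  -3.  95.  89.] w 0.0195 f [ 1.2  1.1 -2. ]
t 4.37 total [ 0.12 -0.19 -0.18] [-44.2 -21.2 -47.3] row [ 0.01 -0.02 -0.02] [-4.42 -2.12 -4.73] j [-33.  39.   5.  66.  -3.  95.  89.] w 0.0195 f [ 1.2  1.1 -2. ]
[0.56349222 0.30048592 0.15958298] [ 0.62557118  0.32372767 -0.70983173]
```

View pics/c1.png

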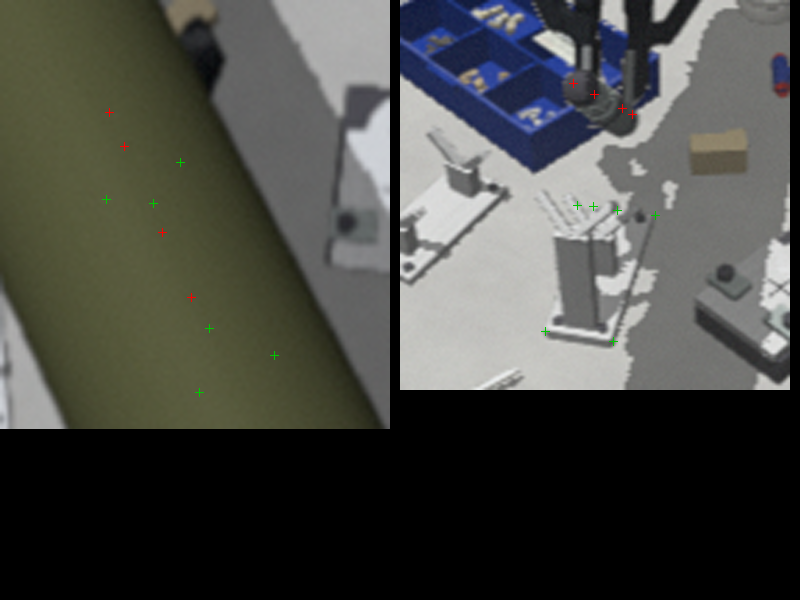

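The scene view looks nearly down the punch axis. The predicted cap and axis points (573,84)–(632,114) lie on the held punch, and the rest's corners match. Descending square to the slope.

Emit:
carry_out(
  increments=[
    [0,0,0,-3.1,-1.6,-3.5,255],
    [0,0,0,-3.8,-1.9,-4.2,255],
    [0,0,0,-3.8,-1.9,-4.2,255],
    [0,0,0,-3.8,-1.9,-4.2,255],
    [0,0,0,-3.8,-1.9,-4.2,255],
    [0,0,0,-3.8,-1.9,-4.2,255],
    [0,0,0,-3.8,-1.9,-4.2,255],
    [0,0,0,-3.1,-1.6,-3.5,255],
    [0,0,0,0,0,0,255],
    [0,0,0,0,0,0,255],
  ],
)

```text
time: 5.3
tcp_pos: [0.5522, 0.2975, 0.0828]
ee_rot: [[-0.835, -0.459, -0.305], [-0.43, 0.889, -0.159], [0.344, -0.001, -0.939]]
ft_force: [0.5, 0.2, -1.9]
width: 0.0196
finger_force: 38.7
```

Run:
```python
from h import *
plan(tool(RY,-20),[.5383,.2901,.0685])
```

```text
t 5.3 total [ 0.12 -0.08 -0.1 ] [-13.9  -7.4 -14.3] row [ 0.01 -0.01 -0.01] [-1.39 -0.74 -1.43] j [-33.  37.   4.  74.  -3.  89.  89.] w 0.0196 f [ 0.5  0.2 -1.9]
```

Emit:
carry_out(
  increments=[
    [0,0,0,-1.8,-0.9,-1.9,255],
    [0,0,0,-1.8,-0.9,-1.9,255],
    [0,0,0,-1.8,-0.9,-1.9,255],
    [0,0,0,-1.8,-0.9,-1.9,255],
    [0,0,0,-1.8,-0.9,-1.9,255],
    [0,0,0,-1.8,-0.9,-1.9,255],
    [0,0,0,-1.2,-0.6,-1.2,255],
    [0,0,0,-1.2,-0.6,-1.2,255],
    [0,0,0,0,0,0,255],
    [0,0,0,0,0,0,255],
  ],
)

```text
time: 6.13
tcp_pos: [0.5405, 0.2907, 0.0698]
ee_rot: [[-0.836, -0.458, -0.303], [-0.43, 0.889, -0.158], [0.341, -0.002, -0.94]]
ft_force: [4.0, -0.7, 1.7]
width: 0.0195
finger_force: 39.8
```

Run:
```python
from h import *
plan(tool(RY,-20),[.5383,.2901,.0685])
s=bot.observe();print(s["moment"],s["finger_force"])
```

```text
t 6.13 total [ 0.1   0.09 -0.07] [-2.2 -0.6 -1.3] row [ 0.01  0.01 -0.01] [-0.22 -0.06 -0.13] j [-33.  36.   4.  78.  -3.  87.  89.] w 0.0195 f [ 4.  -0.7  1.7]
[ 0.08141509 -1.10415673  0.16781796] 39.835628271102905
```

Contact at the expected place, about 5 N along the normal. Releasing.

Emit:
carry_out(
  increments=[
    [0,0,0,0,0,0,200],
    [0,0,0,0,0,0,190],
    [0,0,0,0,0,0,170],
    [0,0,0,0,0,0,140],
    [0,0,0,0,0,0,80],
    [0,0,0,0,0,0,0],
    [0,0,0,0,0,0,0],
    [0,0,0,0,0,0,0],
    [0,0,0,0,0,0,0],
    [0,0,0,0,0,0,0],
  ],
)

```text
time: 6.97
tcp_pos: [0.5391, 0.2909, 0.0691]
ee_rot: [[-0.835, -0.459, -0.305], [-0.43, 0.889, -0.159], [0.344, -0.001, -0.939]]
ft_force: [0.7, -0.7, -0.2]
width: 0.0854
finger_force: 0.0
```

Run:
```python
from h import *
s=bot.observe();print(s["ft_force"],s["moment"],s["width"])
f=bot.grab_frame("wrist");np.save("wr.npy",f)
m=bot.camera_model("wrist")
P=[SEAT+x*axisdir(RY,45) for x in(-.055,-.007,0,.04,.118)]
print([wpix(m,p).round() for p in P])
```

```text
[ 0.68851703 -0.67282853 -0.24411207] [ 0.12868136 -0.3493264  -0.00340839] 0.08541806849805719
[array([279.,  84.]), array([279., 196.]), array([279., 209.]), array([279., 268.]), array([279., 337.])]
```

Emit:
carry_out(
  increments=[
    [0,0,0,2,1,6,0],
    [0,0,0,4,2,12,0],
    [0,0,0,5,2.5,15,0],
    [0,0,0,5,2.5,15,0],
    [0,0,0,5,2.5,15,0],
    [0,0,0,5,2.5,18,0],
    [0,0,0,5,2.5,20,0],
    [0,0,0,3,2,20,0],
    [0,0,0,2,1,20,0],
    [0,0,0,0,0,15,0],
  ],
)

```text
time: 7.85
tcp_pos: [0.5763, 0.3099, 0.2283]
ee_rot: [[-0.836, -0.459, -0.302], [-0.431, 0.889, -0.157], [0.341, -0.001, -0.94]]
ft_force: [0.6, -0.5, -0.3]
width: 0.0854
finger_force: 0.0
```

Run:
```python
from h import *
ax=axisdir(RY,45)
plan(tool(RY,45),SEAT-.10*ax)
m=wshot("pics/w3.png",[SEAT+x*ax for x in(-.055,-.007,0,.04,.118)])
```

```text
t 7.85 total [ 2.978e+01 -5.769e+01 -5.000e-02] [-118.1  -62.   -47.6] row [ 2.98 -5.77 -0.  ] [-11.81  -6.2   -4.76] j [-33.  36.   5.  59.  -3. 105.  89.] w 0.0854 f [ 0.6 -0.5 -0.3]
```

View pics/w3.png

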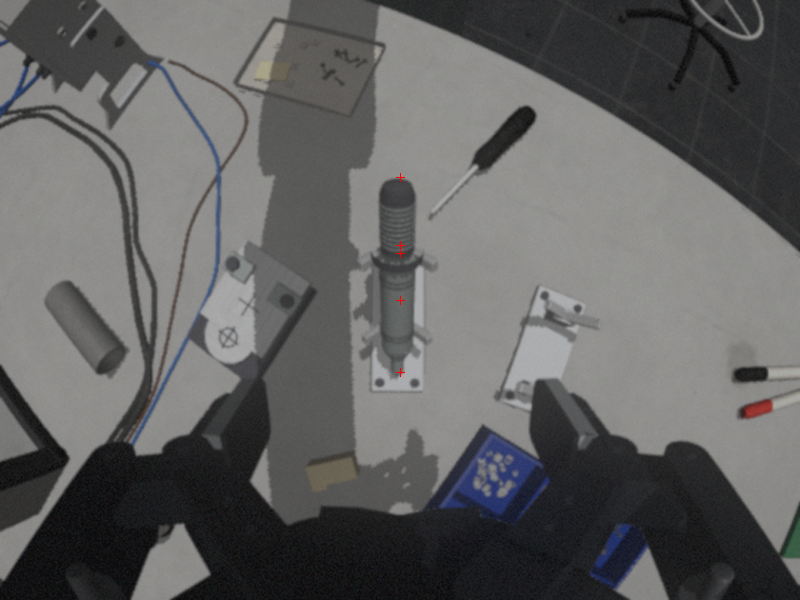

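The punch leans seated in the rest. Its axis at image x≈398 against 400 predicted is within about 1.5 mm, and its tip is at (397,374). Now swinging round to line up with the cap along the axis.

Emit:
carry_out(
  increments=[
    [2.98,-5.77,0,-11.8,-6.2,0,0],
    [2.98,-5.77,0,-11.8,-6.2,0,0],
    [2.98,-5.77,0,-11.8,-6.2,0,0],
    [2.98,-5.77,0,-11.8,-6.2,-2,0],
    [2.98,-5.77,0,-11.8,-6.2,-5,0],
    [2.98,-5.77,0,-11.8,-6.2,-6,0],
    [2.98,-5.77,0,-11.8,-6.2,-7,0],
    [2.98,-5.77,0,-11.8,-6.2,-8,0],
    [2.98,-5.77,0,-11.8,-6.2,-9,0],
    [2.98,-5.77,0,-11.9,-6.2,-10,0],
  ],
)

```text
time: 8.73
tcp_pos: [0.485, 0.2694, 0.1489]
ee_rot: [[-0.674, -0.467, 0.573], [-0.349, 0.884, 0.31], [-0.651, 0.009, -0.759]]
ft_force: [-1.4, 2.4, -0.3]
width: 0.0856
finger_force: 0.0
```

Run:
```python
from h import *
ax=axisdir(RY,45)
plan(tool(RY,45),SEAT-.10*ax);plan(tool(RY,45),SEAT-.009*ax)
```

```text
t 8.73 total [ 1.56 -4.13 -0.64] [-26.8 -21.5  31.8] row [ 0.16 -0.41 -0.06] [-2.68 -2.15  3.18] j [-29. -17.  -5. 137.   7.  20.  78.] w 0.0856 f [-1.4  2.4 -0.3]
t 8.73 total [ 1.56 -4.13 -0.64] [ 30.4   7.9 -32.5] row [ 0.16 -0.41 -0.06] [ 3.04  0.79 -3.25] j [-29. -17.  -5. 137.   7.  20.  78.] w 0.0856 f [-1.4  2.4 -0.3]
```

The arm hit its joint 2 and 4 limits at 45° tilt, so I'll grip the cap at a 35° tool tilt instead, which is 10° off the punch axis.

Run:
```python
from h import *
ax=axisdir(RY,45);R=tool(RY,35);G=SEAT-.030*ax
plan(R,G+.019*R[:,2]);plan(R,G+.019*R[:,2]-.04*R[:,2])
s=bot.observe();print(s["moment"], (s["tcp_pos"]-SEAT)@ax,(s["tcp_pos"]-SEAT)@np.array([-.457,.889,0]),(s["tcp_pos"]-SEAT)@axisdir(RY,-45))
```

```text
t 8.73 total [-3.05  4.74 -0.59] [ 26.9   6.1 -33.2] row [-0.31  0.47 -0.06] [ 2.69  0.61 -3.32] j [-29. -17.  -5. 137.   7.  20.  78.] w 0.0856 f [-1.4  2.4 -0.3]
t 8.73 total [-3.05  4.74 -0.59] [ 6.5 -4.4 -0.5] row [-0.31  0.47 -0.06] [ 0.65 -0.44 -0.05] j [-29. -17.  -5. 137.   7.  20.  78.] w 0.0856 f [-1.4  2.4 -0.3]
[-0.24663056  0.71093407  0.14206186] -0.05365570219581585 0.006888404311818311 0.0013192956120299277
```

Emit:
carry_out(
  increments=[
    [-0.5,0.8,-0.1,1.1,-0.8,0,0],
    [-0.5,0.8,-0.1,1.1,-0.8,0,0],
    [-0.5,0.8,-0.1,1.1,-0.7,0,0],
    [-0.5,0.8,-0.1,1.1,-0.7,0,0],
    [-0.5,0.8,-0.1,1.1,-0.7,-0.3,0],
    [-0.5,0.8,-0.1,1,-0.7,-0.2,0],
    [0,0,0,1,0.5,-1.6,0],
    [0,0,0,2,1,-3.2,0],
    [0,0,0,2,1,-3.2,0],
    [0,0,0,2,1,-3.2,0],
  ],
)

```text
time: 9.57
tcp_pos: [0.5033, 0.2658, 0.1419]
ee_rot: [[-0.729, -0.45, 0.516], [-0.37, 0.893, 0.256], [-0.576, -0.004, -0.818]]
ft_force: [-0.7, -0.3, -0.4]
width: 0.0855
finger_force: 0.0
```

Run:
```python
from h import *
ax=axisdir(RY,45);R=tool(RY,35);G=SEAT-.030*ax
plan(R,G+.019*R[:,2])
```

```text
t 9.57 total [0.13 0.25 0.46] [  8.6   9.6 -26.2] row [0.01 0.02 0.05] [ 0.86  0.96 -2.62] j [-28. -12.  -5. 131.   6.  26.  79.] w 0.0855 f [-0.7 -0.3 -0.4]
```

Emit:
carry_out(
  increments=[
    [0,0,0,-1.6,0.9,-1.6,0],
    [0,0,0,-1.6,0.9,-1.6,0],
    [0,0,0,-1.6,0.8,-1.5,0],
    [0,0.1,0.2,2,1,-3.2,0],
    [0,0.1,0.2,2,1,-3.2,0],
    [0,0,0,2,1,-3.2,0],
    [0,0,0,2,1,-3.2,0],
    [0,0,0,2,1,-3.2,0],
    [0,0,0,2,1,-3.2,0],
    [0,0,0,1.4,1,-2.3,0],
  ],
)

```text
time: 10.4
tcp_pos: [0.5122, 0.2755, 0.1159]
ee_rot: [[-0.728, -0.456, 0.511], [-0.375, 0.89, 0.26], [-0.574, -0.002, -0.819]]
ft_force: [-0.1, -0.5, -1.0]
width: 0.0855
finger_force: 0.0
```

Run:
```python
from h import *
ax=axisdir(RY,45);R=tool(RY,35);G=SEAT-.030*ax
plan(R,G+.019*R[:,2])
```

```text
t 10.4 total [0.11 0.07 0.07] [-0.3 -0.  -0.3] row [0.01 0.01 0.01] [-0.03 -0.   -0.03] j [-28.  -8.  -5. 132.   8.  22.  78.] w 0.0855 f [-0.1 -0.5 -1. ]
```

Emit:
carry_out(
  increments=[
    [0,0,0,0,0,0,255],
    [0,0,0,0,0,0,255],
    [0,0,0,0,0,0,255],
    [0,0,0,0,0,0,255],
    [0,0,0,0,0,0,255],
    [0,0,0,0,0,0,255],
    [0,0,0,0,0,0,255],
    [0,0,0,0,0,0,255],
    [0,0,0,0,0,0,255],
    [0,0,0,0,0,0,255],
  ],
  squeeze=90,
)

```text
time: 11.23
tcp_pos: [0.5122, 0.2752, 0.1171]
ee_rot: [[-0.728, -0.456, 0.512], [-0.374, 0.89, 0.26], [-0.574, -0.003, -0.819]]
ft_force: [-4.2, -2.9, 5.5]
width: 0.018
finger_force: 87.9
```

Run:
```python
from h import *
ax=axisdir(RY,45);R=tool(RY,35);G=SEAT-.030*ax
plan(R,G+.019*R[:,2])
s=bot.observe();print(s["moment"],s["tcp_pos"])
N=np.array([-ax[1],ax[0],0])/np.hypot(*ax[:2])
m=wshot("pics/w4.png",[SEAT+x*ax for x in(-.055,0,.04,.118)])
```

```text
t 11.23 total [0.1  0.12 0.09] [-0.3  0.3 -1.5] row [0.01 0.01 0.01] [-0.03  0.03 -0.15] j [-28.  -8.  -5. 132.   8.  22.  78.] w 0.018 f [-4.2 -2.9  5.5]
[-0.54066771  0.75722784 -0.12865662] [0.51218065 0.2752131  0.11713931]
```

View pics/w4.png

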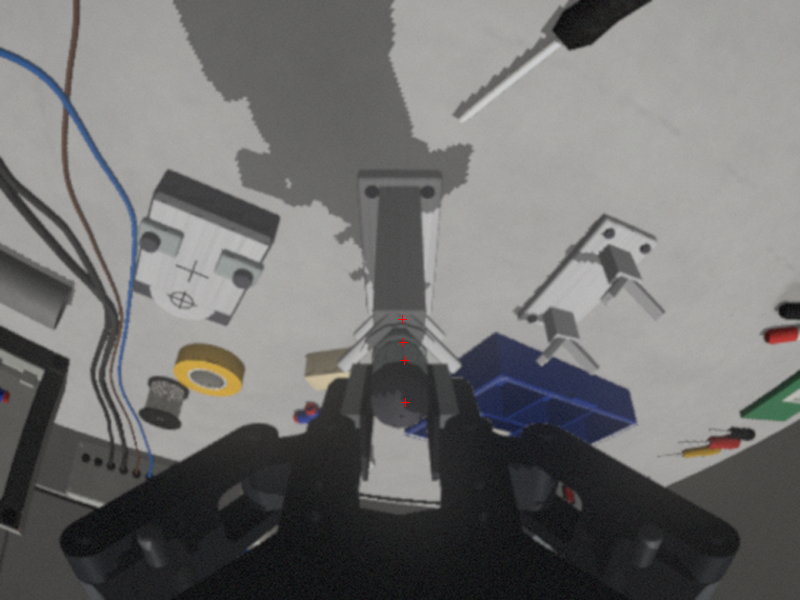

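The cap is gripped squarely between the pads. Lifting out square to the slope.

Emit:
carry_out(
  increments=[
    [0,0,0,1.3,0.6,1.4,255],
    [0,0,0,2.5,1.3,2.8,255],
    [0,0,0,3.8,1.9,4.2,255],
    [0,0,0,5,2.6,5.7,255],
    [0,0,0,5.7,2.9,6.4,255],
    [0,0,0,5.7,2.9,6.4,255],
    [0,0,0,5.7,2.9,6.4,255],
    [0,0,0,5.7,2.9,6.4,255],
    [0,0,0,5,2.6,5.7,255],
    [0,0,0,3.8,1.9,4.2,255],
  ],
)

```text
time: 12.12
tcp_pos: [0.5573, 0.2986, 0.1672]
ee_rot: [[-0.728, -0.456, 0.512], [-0.374, 0.89, 0.261], [-0.575, -0.002, -0.818]]
ft_force: [-0.4, 0.9, -2.5]
width: 0.0179
finger_force: 88.1
```

```bash
cat >> h.py <<'E'
# punch in tool frame as gripped in rest
_R=tool(RY,35);AXT=_R.T@axisdir(RY,45);OT=_R.T@(SEAT-np.array([.5122,.2752,.1171]))
MARK=np.array([.6362,.1785,.032])
def held():
    s=bot.observe();R=s["ee_rot"];o=s["tcp_pos"]+R@OT;a=R@AXT;return o,a,o+.118*a
def tcp_for(R,tip): return np.asarray(tip)-R@(OT+.118*AXT)
E
python3 - <<'E'
from h import *
R=tool(RY,-10);print(OT,AXT,held())
plan(R,tcp_for(R,MARK+[0,0,.06]));plan(R,tcp_for(R,MARK+[0,0,.015]))
E
```

```text
[-0.00428402  0.00037891  0.0116672 ] [-1.73648178e-01 -2.82504929e-17  9.84807753e-01] (array([0.5661811 , 0.3035833 , 0.16014831]), array([ 0.6310026 ,  0.32172599, -0.70592358]), array([0.6406394 , 0.34154697, 0.07684933]))
t 12.12 total [-2.049e+01  4.017e+01  1.000e-02] [  77.2 -121.4   55. ] row [-2.05  4.02  0.  ] [  7.72 -12.14   5.5 ] j [-28.  -5.  -4. 123.   6.  28.  80.] w 0.0179 f [-0.4  0.9 -2.5]
t 12.12 total [-2.049e+01  4.017e+01  1.000e-02] [  77.2 -121.4   10. ] row [-2.05  4.02  0.  ] [  7.72 -12.14   1.  ] j [-28.  -5.  -4. 123.   6.  28.  80.] w 0.0179 f [-0.4  0.9 -2.5]
```

Emit:
carry_out(
  increments=[
    [-1,2,0,3,-5,10,255],
    [-2,4,0,8,-12,12,255],
    [-2.2,4.2,0,8,-13,10,255],
    [-2.2,4.3,0,8,-13,8,255],
    [-2.2,4.3,0,8.2,-13.4,6,255],
    [-2.2,4.3,0,8.5,-13,4,255],
    [-2.2,4.3,0,8.5,-13,3,255],
    [-2.2,4.3,0,9,-13,2,255],
    [-2.2,4.3,0,8,-13,0,255],
    [-2.2,4.2,0,8,-13,0,255],
  ],
)

```text
time: 12.95
tcp_pos: [0.6349, 0.1763, 0.2219]
ee_rot: [[-0.875, -0.457, -0.157], [-0.45, 0.889, -0.083], [0.177, -0.002, -0.984]]
ft_force: [0.8, 0.0, -1.3]
width: 0.0178
finger_force: 88.2
```

Run:
```python
from h import *
R=tool(RY,-10);print(held())
plan(R,tcp_for(R,MARK+[0,0,.015]))
```

```text
(array([0.63664076, 0.17763176, 0.20970279]), array([-0.00232233, -0.00349733, -0.99999119]), array([0.63636672, 0.17721908, 0.09170383]))
t 12.95 total [ 0.2  -0.13 -0.02] [ -0.5   0.8 -44.7] row [ 0.02 -0.01 -0.  ] [-0.05  0.08 -4.47] j [-22.  27.   5.  70.  -0.  93. 100.] w 0.0178 f [ 0.8  0.  -1.3]
```

Down to about 12 mm above the mark, then a close look.

Emit:
carry_out(
  increments=[
    [0.1,-0.1,0,-0.3,0.4,-4,255],
    [0.1,0,0,-0.2,0.4,-6,255],
    [0,0,0,0,0,-6,255],
    [0,0,0,0,0,-6,255],
    [0,0,0,0,0,-6,255],
    [0,0,0,0,0,-6,255],
    [0,0,0,0,0,-6,255],
    [0,0,0,0,0,-4,255],
    [0,0,0,0,0,-2,255],
    [0,0,0,0,0,0,255],
  ],
)

```text
time: 13.78
tcp_pos: [0.6326, 0.1774, 0.1746]
ee_rot: [[-0.876, -0.457, -0.155], [-0.45, 0.889, -0.079], [0.174, 0.001, -0.985]]
ft_force: [-0.1, -0.7, -1.7]
width: 0.018
finger_force: 88.3
```

Run:
```python
from h import *
o,a,t=held();print(o,a,t)
ims=[]
for n in("scene","top","wrist"):
    m=bot.camera_model(n);f=bot.grab_frame(n)[:,:,::-1]
    P=(lambda p:wpix(m,p)) if n=="wrist" else (lambda p:pix(n,p))
    c=P(t) if n!="scene" else P(t+[0,0,.03]);w,h=(133,100) if n!="scene" else (100,150)
    u,v=[int(max(0,min(x-d/2,X-d))) for x,d,X in((c[0],w,560),(c[1],h,420))]
    k=4 if n=="scene" else 3;g=cv2.resize(f[v:v+h,u:u+w],None,fx=k,fy=k,interpolation=cv2.INTER_CUBIC)
    for p,col in((t,(0,0,255)),(o,(0,0,255)),(o+.092*a,(0,0,255)),(MARK,(0,255,0))): cv2.drawMarker(g,tuple(int(round(x)) for x in (P(p)-[u,v]+.5)*k-.5),col,0,7,1)
    print(n,u,v,"tip",P(t),"o",P(o),"mark",P(MARK));ims.append(g);np.save(n+"_h.npy",f)
cv2.imwrite("pics/h.png",np.hstack([ims[0],np.vstack(ims[1:])]))
```

```text
[0.63438691 0.17873176 0.162377  ] [-2.49141647e-04  6.99092892e-04 -9.99999725e-01] [0.63435751 0.17881425 0.04437703]
scene 264 142 tip [313.31567235 229.51208109] o [317.31106713 180.1516042 ] mark [313.65833064 233.67559918]
top 237 153 tip [304.17543121 203.23842475] o [305.95758765 192.94446784] mark [304.16782539 203.35065042]
wrist 214 172 tip [281.33949859 222.6379099 ] o [282.5290206  250.64556461] mark [280.11977404 222.37279708]
```

View pics/h.png

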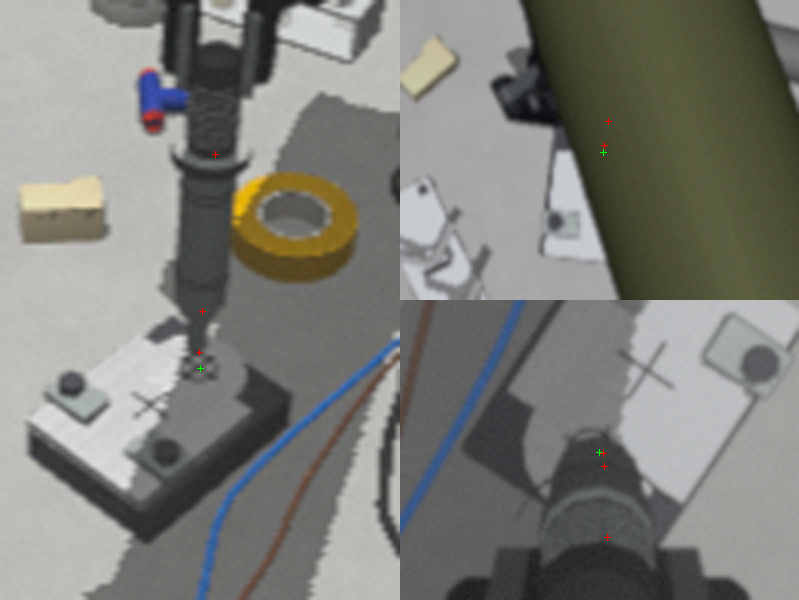

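The punch hangs upright over the circled cross with no slip in the grip. In the scene crop the rod end is at about (198,355) and the circle centre at (200,368), about 12 mm below it. The last view is used, so I'll refine sideways alignment numerically.

Run:
```python
from h import *
m=np.load("wm.npy",allow_pickle=True).item()
print("mark from w4",wray(m,182/1.42857-.5,300/1.42857-.5,.032))
f=np.load("scene_h.npy").astype(int);f0=np.load("scene0.npy")[:,:,::-1].astype(int)
g=f.mean(2).astype(int)
o,a,t=held()
for v in list(range(190,216,5))+list(range(216,242,2)):
    s=(v-pix("scene",o)[1])/(pix("scene",t)[1]-pix("scene",o)[1]);print(v,round(pix("scene",o+s*.118*a)[0],1),g[v,300:330])
```

```text
mark from w4 [0.6373798  0.17612007 0.032     ]
190 316.6 [183 184 184 185 186 188 189 190 158  95  60  58  62  65  67  69  69  70
  69  62  59  61 101 140 144 140 136 122  95  93]
195 316.2 [184 184 185 183 183 187 188 187 147  77  63  68  70  69  74  69  69  69
  69  68  66  74 116 136 121  93  92  95 132 131]
200 315.8 [187 183 183 184 182 185 185 171 125  70  68  68  69  68  70  70  70  71
  70  68  69  66  67  71  84  90  90  92  95  92]
205 315.4 [186 184 184 184 185 186 186 160 103  71  67  69  68  69  71  69  72  68
  68  66  68  79  84  66  65  63  62  64  63  63]
210 315.0 [186 187 189 188 159 114 110  91  61  64  69  69  68  68  70  67  69  70
  68  63  66  91 112 113 111 113 110 100  83  75]
215 314.6 [186 189 189 186 159 119 108  94  71  65  66  67  68  66  66  67  71  66
  66  66  84 106 110 112 109 110 112 111 112 108]
216 314.5 [188 188 189 190 184 161 121  97  72  68  69  69  70  69  67  70  68  66
  64  68  91 114 112 110 112 113 112 109 111 111]
218 314.3 [186 188 188 188 189 188 185 162 111  70  69  67  68  69  69  70  66  67
  72  84  99 111 112 110 111 110 111 1
[... 774 characters left out ...]
23 127 118 110 111 109 108 111 110]
232 313.3 [207 210 212 210 209 207 212 216 193 131  85  83 102 118 102  83  85 104
 120 127 125 125 125 125 118 110 107 108 111 109]
234 313.2 [210 211 212 210 212 218 215 209 163 109 115 101  81  81  84 103 121 100
 104 123 125 125 125 126 128 100  61  70  91 108]
236 313.0 [214 218 220 218 219 219 213 206 169 105  72  82  95 102 100  91  76  79
 104 125 125 126 123 122 123 101  60  58  56  59]
238 312.9 [208 208 209 207 211 221 218 180 130 124 124 124 123 121 122 122 126 126
 125 124 124 124 126 123 108  74  56  56  56  56]
240 312.7 [205 205 205 202 178 136 119 121 124 125 125 123 123 125 122 123 124 124
 124 124 123 126 120  98  72  60  57  60  59  59]
```

Emit:
carry_out(
  increments=[
    [0,0,0,0.6,-0.3,0,255],
    [0,0,0,0.6,-0.3,-1,255],
    [0,0,0,0.6,-0.3,-1,255],
    [0,0,0,0,0,-1,255],
    [0,0,0,0,0,-1,255],
    [0,0,0,0,0,-1,255],
    [0,0,0,0,0,-1,255],
    [0,0,0,0,0,-1,255],
    [0,0,0,0,0,0,255],
    [0,0,0,0,0,0,255],
  ],
  squeeze=120,
)

```text
time: 14.77
tcp_pos: [0.6347, 0.1765, 0.168]
ee_rot: [[-0.876, -0.457, -0.154], [-0.45, 0.889, -0.079], [0.173, 0.001, -0.985]]
ft_force: [-0.1, -0.2, -2.1]
width: 0.0168
finger_force: 117.7
```

Run:
```python
from h import *
s=bot.observe();print(held(),s["tcp_pos"],s["ft_force"])
g=bot.grab_frame("scene").mean(2).astype(int)
for v in range(226,242): print(v,g[v,303:324])
```

```text
(array([0.63652129, 0.17788976, 0.15580007]), array([ 3.26616735e-04,  8.49507959e-04, -9.99999586e-01]), array([0.63655983, 0.17799   , 0.03780011])) [0.63474026 0.17653969 0.16803221] [-0.13522524 -0.15443896 -2.05125936]
226 [ 85  90 106 136 187 211 209 193 140  75  69  67  69  98 122 119 111 111
 110 112 112]
227 [116 142 179 204 212 215 213 193 135  74  68  66  71  88 116 122 118 116
 114 112 109]
228 [190 202 206 208 208 209 209 175 104  70  71  67  68  92 116 124 124 126
 120 113 111]
229 [205 207 207 205 205 209 210 172  99  69  67  65  72  91 118 125 127 126
 126 121 112]
230 [205 208 207 203 206 206 202 163  91  72  70  70  70  96 125 126 125 125
 125 125 121]
231 [208 209 207 210 207 187 140  88  76  81  72  64  59  66 100 126 127 127
 128 125 127]
232 [210 210 209 213 217 194 134  85  81  82  65  56  72  84 103 120 126 128
 127 128 124]
233 [210 209 210 214 215 179 126 117 108  89  71  79 113 123 108 105 126 125
 127 127 127]
234 [210 213 217 215 212 176 119 117 103  85  84  85 103 119 101 100 123 124
 126 126 126]
235 [212 218 216 215 214 208 156  80  80 102 117 109  91  81  89 111 128 126
 122 125 125]
236 [219 220 218 214 210 176 114  70  81  99 104  99  90  78  80 107 125 128
 127 125 125]
237 [219 218 217 213 183 132 123 121 110 105 102 104 113 119 118 124 122 125
 126 127 124]
238 [208 213 220 220 182 127 123 125 126 124 124 122 121 125 125 122 122 123
 125 126 124]
239 [212 216 221 188 134 123 122 125 123 124 123 122 124 123 127 123 123 125
 125 125 114]
240 [201 178 161 153 126 123 126 124 123 126 123 124 122 124 124 123 122 126
 124 120  99]
241 [150 165 172 129 127 125 124 125 125 123 124 123 123 123 125 124 124 125
 126 108  82]
```

Tip pixel (313.5,232.5), circle centre (313.3,234). Alignment is good with about 4 mm to go.

Emit:
carry_out(
  increments=[
    [0,0,0,0,0,-1,255],
    [0,0,0,0,0,-1,255],
    [0,0,0,0,0,-1,255],
    [0,0,0,0,0,-1,255],
    [0,0,0,0,0,-1,255],
    [0,0,0,0,0,-1,255],
    [0,0,0,0,0,-0.5,255],
    [0,0,0,0,0,-0.5,255],
    [0,0,0,0,0,0,255],
    [0,0,0,0,0,0,255],
  ],
)

```text
time: 15.65
tcp_pos: [0.6359, 0.1769, 0.1641]
ee_rot: [[-0.877, -0.457, -0.15], [-0.451, 0.889, -0.077], [0.169, 0.0, -0.986]]
ft_force: [-0.3, -0.2, 8.0]
width: 0.0166
finger_force: 119.0
```

Run:
```python
from h import *
s=bot.observe();print(held(),s["tcp_pos"],s["ft_force"],s["moment"])
```

```text
(array([0.63773877, 0.17829205, 0.15183054]), array([ 0.00426117,  0.00227183, -0.99998834]), array([0.63824159, 0.17856012, 0.03383191])) [0.63590964 0.17692458 0.16405364] [-0.28444426 -0.15021672  8.04480989] [ 0.00537488  0.29022448 -0.015344  ]
```

Emit:
carry_out(
  increments=[
    [0,0,0,0,0,-1.2,255],
    [0,0,0,0,0,-1.2,255],
    [0,0,0,0,0,-1.2,255],
    [0,0,0,0,0,-1.2,255],
    [0,0,0,0,0,-1.2,255],
    [0,0,0,0,0,-1.2,255],
    [0,0,0,0,0,-1.2,255],
    [0,0,0,0,0,-1.2,255],
    [0,0,0,0,0,-1.2,255],
    [0,0,0,0,0,0,255],
  ],
)

```text
time: 16.48
tcp_pos: [0.6362, 0.177, 0.1537]
ee_rot: [[-0.877, -0.457, -0.15], [-0.451, 0.889, -0.077], [0.168, -0.0, -0.986]]
ft_force: [-0.3, 0.5, 12.3]
width: 0.0173
finger_force: 119.5
```

Run:
```python
from h import *
s=bot.observe();print(held(),s["tcp_pos"],s["ft_force"],s["moment"])
```

```text
(array([0.63805307, 0.17839036, 0.1414984 ]), array([ 0.00495157,  0.00250513, -0.9999846 ]), array([0.63863736, 0.17868597, 0.02350021])) [0.63621558 0.17701993 0.15371992] [-0.30376625  0.47703711 12.26794652] [-1.14131608e-01  4.66921300e-01  3.92189433e-04]
```

Emit:
carry_out(
  increments=[
    [0,0,0,0,0,-1,255],
    [0,0,0,0,0,-1,255],
    [0,0,0,0,0,0,255],
    [0,0,0,0,0,0,255],
    [0,0,0,0,0,0,255],
    [0,0,0,0,0,0,255],
    [0,0,0,0,0,0,255],
    [0,0,0,0,0,0,255],
    [0,0,0,0,0,0,255],
    [0,0,0,0,0,0,255],
  ],
)

```text
time: 17.32
tcp_pos: [0.6369, 0.1773, 0.1534]
ee_rot: [[-0.877, -0.457, -0.147], [-0.451, 0.889, -0.076], [0.166, -0.0, -0.986]]
ft_force: [-0.3, 0.1, 17.9]
width: 0.0169
finger_force: 120.1
```

Run:
```python
from h import *
s=bot.observe();print(held(),s["tcp_pos"],s["ft_force"],s["moment"])
g=bot.grab_frame("scene").mean(2).astype(int)
for v in range(222,242): print(v,g[v,303:324])
```

```text
(array([0.63873713, 0.1786655 , 0.14121642]), array([ 0.00711423,  0.0032503 , -0.99996941]), array([0.63957661, 0.17904903, 0.02322003])) [0.63687324 0.17728592 0.15343291] [-0.34126719  0.13076839 17.9127382 ] [-0.15675343  0.70670244 -0.06658795]
222 [187 165 121  92  83  74  72  71  67  63  60  61  58  56  59  63  66  71
  96 111 115]
223 [121  99  89  88  85  75  68  68  71  70  68  69  71  70  68  66  69  78
  98 115 114]
224 [ 91  87  87  86  85  78  68  69  69  69  73  70  74  69  69  68  65  80
 102 112 113]
225 [ 85  86  87  93 106 100  74  67  68  71  71  71  70  66  65  66  72  88
 106 113 112]
226 [ 88  90 106 137 184 185 123  71  71  71  71  70  72  70  68  70  83 103
 114 114 112]
227 [117 143 181 207 213 213 167  86  67  66  70  67  68  66  68  83 106 115
 116 113 111]
228 [190 204 209 212 212 213 179 113  73  67  70  70  65  67  79 108 125 127
 121 113 114]
229 [207 209 207 206 210 211 179 116  83  67  68  69  66  72 102 125 126 128
 126 121 114]
230 [210 207 207 206 207 208 175 119  91  70  67  67  70  88 117 129 127 128
 127 127 122]
231 [210 211 211 211 207 189 13
[... 269 characters left out ...]
6 109 117 105  86  82  87 106 122 101 103 126 124
 127 130 127]
235 [213 218 218 213 186 140  97  71  78 101 118 112  94  81  87 111 127 127
 127 126 126]
236 [221 221 219 218 210 172 107  68  85 100 103  99  92  77  81 107 126 128
 126 125 128]
237 [221 220 218 217 186 135 125 122 114 106 101 104 113 121 124 125 126 128
 126 129 127]
238 [208 216 222 222 182 128 125 128 126 124 125 123 124 127 125 126 127 127
 126 127 129]
239 [215 221 218 186 134 125 127 125 126 127 126 125 125 124 126 124 125 126
 125 127 117]
240 [205 181 139 121 124 124 127 126 126 127 125 123 124 124 125 122 125 125
 126 122 100]
241 [150 163 164 127 124 125 125 127 124 126 124 124 125 124 125 126 125 126
 127 111  82]
```

The force rose with no further travel, about 11 mm below first contact, so the rod is on its rigid stop at the mark. It snapped. Lifting clear.

Emit:
carry_out(
  increments=[
    [0,0,0,0,0,2,255],
    [0,0,0,0,0,3,255],
    [0,0,0,0,0,4,255],
    [0,0,0,0,0,6,255],
    [0,0,0,0,0,8,255],
    [0,0,0,0,0,10,255],
    [0,0,0,0,0,10,255],
    [0,0,0,0,0,12,255],
    [0,0,0,0,0,12,255],
    [0,0,0,0,0,8,255],
  ],
)

```text
time: 18.2
tcp_pos: [0.6352, 0.1766, 0.2253]
ee_rot: [[-0.876, -0.457, -0.152], [-0.45, 0.889, -0.078], [0.171, 0.0, -0.985]]
ft_force: [0.0, 0.2, -1.1]
width: 0.0167
finger_force: 117.9
```

Run:
```python
from h import *
R=tool(RY,35);n=axisdir(RY,-45);T=np.array([.5122,.2752,.1171])-.0025*axisdir(RY,45)
print(held());plan(R,T+.075*n);print(T)
```

```text
(array([0.63703457, 0.17800034, 0.21303043]), array([ 0.00200645,  0.00140973, -0.99999699]), array([0.63727133, 0.17816668, 0.09503078]))
t 18.2 total [ 2.049e+01 -3.991e+01 -1.000e-02] [-77.4 122.  -53.4] row [ 2.05 -3.99 -0.  ] [-7.74 12.2  -5.34] j [-22.  27.   5.  70.  -1.  93. 100.] w 0.0167 f [ 0.   0.2 -1.1]
[0.51062772 0.27439196 0.11886777]
```

Emit:
carry_out(
  increments=[
    [2.15,-4.2,0,-8,13,0,255],
    [2.15,-4.2,0,-8,13,0,255],
    [2.15,-4.2,0,-8,13,-2,255],
    [2.15,-4.2,0,-8,13,-3,255],
    [2.15,-4.2,0,-8,13,-5,255],
    [2.15,-4.2,0,-8,13,-6,255],
    [2.15,-4.2,0,-8,13,-8,255],
    [2.15,-4.2,0,-8,12,-10,255],
    [2.15,-4.2,0,-8,12,-11,255],
    [1.1,-2.1,0,-5.4,7,-8.4,255],
  ],
)

```text
time: 19.03
tcp_pos: [0.5541, 0.2988, 0.1683]
ee_rot: [[-0.729, -0.459, 0.508], [-0.376, 0.889, 0.262], [-0.572, -0.0, -0.82]]
ft_force: [-0.4, 0.4, -2.5]
width: 0.0169
finger_force: 118.0
```

Run:
```python
from h import *
R=tool(RY,35);n=axisdir(RY,-45);T=np.array([.5106,.2744,.1189])
plan(R,T+.075*n);plan(R,T+.02*n)
```

```text
t 19.03 total [ 0.06 -0.09 -0.11] [ 3.7 -0.1  3.6] row [ 0.01 -0.01 -0.01] [ 0.37 -0.01  0.36] j [-29.  -6.  -3. 123.   6.  28.  81.] w 0.0169 f [-0.4  0.4 -2.5]
t 19.03 total [ 0.06 -0.09 -0.11] [-30.9 -17.9 -35.3] row [ 0.01 -0.01 -0.01] [-3.09 -1.79 -3.53] j [-29.  -6.  -3. 123.   6.  28.  81.] w 0.0169 f [-0.4  0.4 -2.5]
```

Emit:
carry_out(
  increments=[
    [0,0,0,-2,-1.2,-2.3,255],
    [0,0,0,-3.5,-2,-4,255],
    [0,0,0,-4,-2.3,-4.5,255],
    [0,0,0,-4,-2.3,-4.5,255],
    [0,0,0,-4,-2.3,-4.5,255],
    [0,0,0,-4,-2.3,-4.5,255],
    [0,0,0,-4,-2.3,-4.5,255],
    [0,0,0,-3.4,-2,-4,255],
    [0,0,0,-2,-1.2,-2.5,255],
    [0,0,0,0,0,0,255],
  ],
)

```text
time: 19.87
tcp_pos: [0.5257, 0.28, 0.1335]
ee_rot: [[-0.73, -0.457, 0.508], [-0.376, 0.889, 0.26], [-0.57, -0.001, -0.821]]
ft_force: [-0.2, -0.1, -2.2]
width: 0.0165
finger_force: 118.0
```

Run:
```python
from h import *
plan(tool(RY,35),[.5106,.2744,.1189])
```

```text
t 19.87 total [ 0.13 -0.18  0.01] [-15.1  -5.6 -14.6] row [ 0.01 -0.02  0.  ] [-1.51 -0.56 -1.46] j [-29.  -8.  -4. 129.   6.  24.  80.] w 0.0165 f [-0.2 -0.1 -2.2]
```

Emit:
carry_out(
  increments=[
    [0,0,0,-1,0.5,0,255],
    [0,0,0,-1,0.5,0,255],
    [0,0,0,-2.2,-1.1,-2.4,255],
    [0,0,0,-2.2,-1.1,-2.4,255],
    [0,0,0,-2.2,-1.1,-2.4,255],
    [0,0,0,-2.2,-1.1,-2.4,255],
    [0,0,0,-1.6,-0.8,-1.8,255],
    [0,0,0,-1.3,-0.7,-1.4,255],
    [0,0,0,0,0,0,255],
    [0,0,0,0,0,0,255],
  ],
)

```text
time: 20.7
tcp_pos: [0.5128, 0.2757, 0.1218]
ee_rot: [[-0.729, -0.457, 0.509], [-0.375, 0.889, 0.261], [-0.572, -0.0, -0.82]]
ft_force: [0.1, 0.5, -1.2]
width: 0.0173
finger_force: 118.0
```

Run:
```python
from h import *
plan(tool(RY,35),[.5106,.2744,.1189]);print(bot.observe()["moment"])
```

```text
t 20.7 total [ 0.08 -0.09 -0.  ] [-2.2 -1.3 -2.9] row [ 0.01 -0.01 -0.  ] [-0.22 -0.13 -0.29] j [-29.  -8.  -4. 131.   7.  23.  79.] w 0.0173 f [ 0.1  0.5 -1.2]
[-0.33389613  0.81115247 -0.00115961]
```

Emit:
carry_out(
  increments=[
    [0,0,0,-0.5,-0.3,-0.6,255],
    [0,0,0,-0.5,-0.3,-0.6,255],
    [0,0,0,-0.5,-0.3,-0.6,255],
    [0,0,0,-0.5,-0.3,-0.6,255],
    [0,0,0,-0.5,-0.2,-0.6,255],
    [0,0,0,-0.3,-0.2,-0.4,255],
    [0,0,0,0,0,0,255],
    [0,0,0,0,0,0,255],
    [0,0,0,0,0,0,255],
    [0,0,0,0,0,0,255],
  ],
)

```text
time: 21.53
tcp_pos: [0.5104, 0.2743, 0.1189]
ee_rot: [[-0.729, -0.457, 0.51], [-0.375, 0.889, 0.262], [-0.573, -0.0, -0.82]]
ft_force: [1.2, 1.3, -0.0]
width: 0.0167
finger_force: 118.1
```

Run:
```python
from h import *
plan(tool(RY,35),[.5106,.2744,.1189]);print(bot.observe()["moment"])
```

```text
t 21.53 total [ 0.04 -0.04  0.01] [ 0.2  0.1 -0. ] row [ 0. -0.  0.] [ 0.02  0.01 -0.  ] j [-29.  -9.  -4. 132.   7.  22.  78.] w 0.0167 f [ 1.2  1.3 -0. ]
[-0.27482362  0.25082765 -0.09109303]
```

Light contact along the normal at the expected place. Releasing.

Emit:
carry_out(
  increments=[
    [0,0,0,0,0,0,200],
    [0,0,0,0,0,0,190],
    [0,0,0,0,0,0,170],
    [0,0,0,0,0,0,140],
    [0,0,0,0,0,0,80],
    [0,0,0,0,0,0,0],
    [0,0,0,0,0,0,0],
    [0,0,0,0,0,0,0],
    [0,0,0,0,0,0,0],
    [0,0,0,0,0,0,0],
  ],
  squeeze=40,
)

```text
time: 22.37
tcp_pos: [0.51, 0.2741, 0.1184]
ee_rot: [[-0.73, -0.457, 0.509], [-0.375, 0.889, 0.261], [-0.572, -0.0, -0.82]]
ft_force: [-0.3, 0.4, -0.2]
width: 0.0853
finger_force: 0.0
```

Emit:
carry_out(
  increments=[
    [0,0,0,-1,-0.5,3,0],
    [0,0,0,-2,-1,6,0],
    [0,0,0,-2,-1,8,0],
    [0,0,0,-2,-1,10,0],
    [0,0,0,-2,-1,12,0],
    [0,0,0,-1,-0.5,14,0],
    [0,0,0,0,0,15,0],
    [0,0,0,0,0,15,0],
    [0,0,0,0,0,15,0],
    [0,0,0,0,0,10,0],
  ],
)

```text
time: 23.2
tcp_pos: [0.5009, 0.2701, 0.2285]
ee_rot: [[-0.729, -0.458, 0.51], [-0.375, 0.889, 0.262], [-0.573, 0.0, -0.819]]
ft_force: [0.7, -0.7, 1.3]
width: 0.0853
finger_force: 0.0
```

Run:
```python
from h import *
s=bot.observe();print(s["time"],s["tcp_pos"],s["ft_force"])
m=bot.camera_model("wrist");f=bot.grab_frame("wrist").mean(2).astype(int);sc=bot.grab_frame("scene").mean(2).astype(int)
s0=np.load("scene0.npy").mean(2)
ax=axisdir(RY,45)
for x in(-.055,-.045,-.025,-.0035,.02,.05,.08):
    c=wpix(m,SEAT+x*ax);u,v=c.round().astype(int);print("w",x,c.round(1),f[v,u-24:u+25:2] if 0<=v<420 else "")
for x in(-.055,0,.118):
    c=pix("scene",SEAT+x*ax);u,v=c.round().astype(int);print("s",x,c.round(1))
for v in range(190,236,3): print(v,sc[v,205:250:2])
```

```text
23.2 [0.50085897 0.27006822 0.22852663] [ 0.72454919 -0.73086463  1.28993123]
w -0.055 [281.  138.7] [150 144 153 103  58  60  60  57  60  61  59  61  59  58  56  58  58  58
 100 160 150 143 154 154 154]
w -0.045 [281.  140.4] [143 153 161 112  58  61  60  62  64  62  61  58  60  58  59  61  58  57
  93 158 155 143 150 154 153]
w -0.025 [280.8 143.3] [156 165 166 116  55  59  60  60  59  61  63  62  62  63  60  59  61  59
  80 157 164 162 148 142 154]
w -0.0035 [280.7 146. ] [167 164 131 109  63  61  62  61  61  57  60  62  64  63  64  63  61  59
  94 126 148 165 163 157 125]
w 0.02 [280.6 148.5] [164 134 134 141  77  61  62  61  64  59  62  63  64  60  63  63  70  68
 120 147 122 150 166 164 136]
w 0.05 [280.4 151.1] [139 140 160 167 152  76  63  61  63  67  63  64  64  64  63  61  60  62
 118 162 162 145 128 150 167]
w 0.08 [280.3 153.3] [138 158 167 160 109 103  90  67  61  62  62  67  64  65  64  63  66  91
  99 145 163 162 143 126 152]
s -0.055 [220.  212.3]
s 0 [228.2 213.2]
s 0.118 [242.7 214.9]
190 [ 56  54  54  51  47  49  50  45  48  49  52  47  48  70 143 188 188 187
 190 
[... 801 characters left out ...]
85 198]
217 [191 192 192 193 190 190  93  49  48  49  61  78  81  85  88 116 190 105
  56 122 198 170 124]
220 [191 190 189 189 189 188 191 192 122 110 118 151 135 112  88  89 112 107
 114 135 116 202 206]
223 [187 189 189 190 189 187 189 186 129 112 114 110 110  98 103 111 111 104
  97 124 122 132 200]
226 [187 189 185 185 187 186 188 171  84  80  83  77  86  97  74  82  81  94
  82 118 124 125 126]
229 [184 187 186 189 187 188 187 186  88  79  83  79  79  80  74  80  81  79
  77 112 123 121 165]
232 [185 182 184 185 187 186 185 186 114  83  81  78  79  79  75  80  79  80
  76 109 122 121 123]
235 [185 185 187 186 185 188 188 189 128  77  80  81  81  79  75  80  78  81
  77 106 119 124 152]
```

The camera pixels put the cap end at about (221.5,212), against (220,212.3) predicted, so the punch is seated in the rest. The arm is clear.

```bash
python3 -c "
from cell import bot
print(bot.job_done())"
```

```text
the job is handed in; nothing more can be done
None
```

I handed the job in at about 23 s: the punch snapped on the circled cross, as far as wrist force and travel show, and is back in the sloping rest, released and with the arm clear; no verdict came back.

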